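# Close up the power-tool demo bay

## Robot

A 7-joint arm with a two-finger parallel gripper is mounted at the origin on the work surface. World frame = base frame: x ahead of the robot, y to its left, z up, the work surface at z = 0. Lengths are in mm, angles in rad, forces in N, time in s.
With the tool pointing down it reaches from about 400 to 875 mm from the base axis. Payload 4.4 kg.
Tool frame: the origin (TCP) lies at the very end of the fingers, on their centre line; the grasp point (between the pads) lies 19 mm behind it; z points along the fingers, x is the direction in which the jaws open and shut, and the axes are right-handed (so a half turn about z gives the same grasp; the last joint's range is limited). The gripper opens to 85 mm and grips with 20 to 120 N. Pads are 22 mm wide; open, the fingers measure 114 mm over their backs; the gripper's body (76 mm by 85 mm) begins 54 mm behind the grasp point. The pads swing forward as they close: fully open they stand 13 mm farther back than shut.
Start: joints at [-1.168, 0.628, 0.038, 1.517, -0.027, 0.996, -0.02], TCP at [293.66, 579.898, 231.313] pointing down, gripper open.
Joint ranges: [-3.06, 3.06], [-0.37, 2.12], [-1.25, 1.32], [0.18, 2.47], [-1.1, 4.24], [0.23, 1.98], [-2.94, 2.94]. Speed limits (rad/s): [2.57, 2.57, 3.14, 3.14, 3.14, 3.14, 3.14].

## Interface

Orientations are given as a unit quaternion [x, y, z, w].
In Python, from station import observe, imaging, ctrl gives the robot as it stands.
- The arm moves only by the tool servo_tool, never from a script. Its argument "increments" is text: rows parted by semicolons, each of 7 numbers parted by spaces: the shift along the tool's x, y, z in mm, then the turn, a rotation vector about the tool's x, y, z in rad, then the gripper's target within -1 to 1 (fully open at 1, half-way at 0, shut at -1). A call has 1 to 20 rows; each row is the pose to reach, as a shift and turn from the pose commanded when the call began, along the tool's axes at that moment; what a row does not reach only later rows make up. A row lasts 1/8 s, in which the tool goes at most 62.5 mm and 10.7 degrees, less where a joint would pass 70% of its speed; a pose out of reach is approached as far as the arm can. A call with a gripper value outside its range is refused whole. The fingers move at their own pace and stop on an object; "squeeze" is the grip in N (left out, the last holds). Time passes only in rows, so rows that repeat a pose let the fingers close. It gives the time, the measured TCP pose, the force and the opening at its end, in the units of the state.
- observe(): the state, without advancing time (a new reading comes with each control period).
- imaging.snapshot(name): name is "scene" or "side" or "wrist"; returns (picture, depth): 400x640x3 uint8, red, green, blue; 400x640 float32, mm along the optical axis (not along the pixel's ray), 0 where there is no reading.
- imaging.camera_info(name): a dict with "fx", "fy", "cx", "cy" (pixels), "k1" (the pictures are not rectified: a ray, as slopes to the right and down, at radius r is drawn at 1 + k1 r^2 times it, then the intrinsics apply), "rvec" (rotation vector, rad) and "tvec" (3), from world to camera coordinates, as OpenCV has them. Camera axes: x right, y down, z forward; pixel columns grow to the right and rows downward; lengths in mm; the calibration is good to about 2 mm. A picture is of the moment at which its call begins: read the wrist's pose just before it. camera_info takes no time and is no camera call; for the wrist camera it gives the pose at the moment of the call.
- ctrl.sign_off(): hands the job in, once; it reports no verdict.
The state is a dict: "clock": time; "joint_positions": joint angles; "qd": joint speeds; "tau": joint torques, N m; "eef_pos": TCP position; "eef_rot": TCP orientation; "wrist_force": force on the tool from outside, world axes, zero at the start; "wrist_torque": the same for the moment, N m; "gripper_width": finger opening in mm.
Only numpy, scipy, OpenCV 4.12 (cv2) and the standard library are available. Lean on these libraries where they do the work, as an engineer would, in place of code of your own. Each camera call takes 0.05 s, during which the arm holds its last target. There are 200 camera calls.

## Task

Close up the power-tool demo bay for the day: first swing the isolator's handle to off so that the hole in its tab lines up with the hole in the fixed hasp and a padlock could go through both. Then lift the steel guard frame out of its stand and hang it by its top bar on the bay's two hooks, upright, letting go only once the bar sits down in both hooks. Leave the drill, the carton and the flask where they are.

Things in the scene. Friction and masses are not known exactly. Their poses are not given: they have to be found in the camera images.
- isolator: Grey switch box fixed on the counter, 110 x 110 mm, 60 mm tall, with a black handle on top that swings flat (about a vertical axis) and a steel hasp tab standing out from its +x side, level with its top. Origin: middle of its underside; z up.
- handle (a joint): Angle of the isolator handle in rad: 0 = on (handle pointing along the box's +y), growing clockwise seen from above; at 1.571 the handle points along the box's +x, which is off, its hole right above the hasp hole. It can overrun to a stop at 1.72. It starts between 0.15 and 0.6. Stiff (0.25 N m of friction): stays where it is left.
- handle_grip (a point): Pinch point on the handle: 45 mm from the pivot axis, 10 mm below its top edge, 30 mm above the box's top. The handle is an upright black bar 14 mm thick, 10 to 40 mm above the box's top, from 15 mm behind the pivot to 70 mm out. Frame turns with the handle: y outwards along it, x across its 14 mm, z up.
- handle_hole (a point): Centre of the 12 mm hole in the flat steel tab (28 mm wide, 5 mm thick) at the outer end of the handle, 84 mm from the pivot axis; at the tab's upper face.
- handle_pivot (a point): Point on the handle's vertical turning axis, at the height of handle_grip; fixed, axes of the box.
- hasp_hole (a point): Centre of the 12 mm hole in the fixed hasp tab (28 mm wide, 5 mm thick), 84 mm from the pivot axis, along the box's +x; at the tab's upper face, 7 mm below the handle's tab as that passes over.
- stand: Plywood base 100 x 270 x 12 mm fixed on the counter with an aluminium U-channel 50 mm tall at each end, which hold the guard upright. Origin: middle of its underside; y along its length.
- guard: Steel frame 240 mm wide (y), 120 tall (z), of 10 mm square tube, about 0.45 kg; upright 6 mm rods at y = +-22 and +-65, a thin cross rod 40 mm up. The 42 mm openings between outer rods and side tubes (centres y = +-89) are for the hooks. Front and back alike. Origin: middle of its underside. Stands upright in the stand, underside 12 mm above the counter; must rise 55 mm to clear the channels.
- guard_bar (a point): Middle of the guard's top bar (10 x 10 mm), on the bar's centre line, 115 mm above the guard's underside; axes of the guard. The place to grip, across the bar (its x).
- bay: White display bay fixed on the counter: deck 170 x 230 mm, 20 mm high, back lip 90 mm high on its -x side, and two 24 mm square uprights at y = +-89 mm, 180 mm tall, open between them, near its +x side. A steel hook stands out from the +x face of each upright. Origin: middle of its underside; its +x is the open front.
- bay_seat (a point): Point midway between the two hook seats, at seat height (160 mm above the counter), 95 mm in front (+x) of the bay's origin; axes of the bay. With the guard's bar lying on both hooks guard_bar is 5 mm above this point, and within 8 mm of it along x.
- hook_a: Hook on the +y upright: arm 12 mm wide, its flat top the seat, between the upright and a tip rising 14 mm above the seat, 26 mm apart; ends 19 mm in front of the seat's middle. Origin: middle of the seat, 89 mm (y) from bay_seat; axes of the bay. It must pass through the guard's opening: with the bar above the tip bring the guard in from the front (along the bay's -x), then lower it.
- hook_b: The same hook on the -y upright, at y = -89 mm from bay_seat.
- drill: Yellow and black cordless drill standing on the bay's deck behind the hooks, 130 mm tall, at least 70 mm behind the hook seats. Leave alone.
- carton: Cardboard box 100 x 150 x 60 mm on the counter's far side. Origin: middle of its underside. Leave alone.
- flask: Squat steel food flask, 80 mm across, 115 mm tall, on the counter's far side. Origin: middle of its underside. Leave alone.
Things that resemble listed ones, but are neither listed nor needed, are in the scene too. There is more than one size of the guard; the one meant has the size given above.

How it is judged (in metres and radians):
On the way, in this order (a step that is already met when the one before it is completed fails the run):
1. the isolator handle is at off, its hole over the hasp hole (within 5 mm) (horizontal distance between handle_hole and hasp_hole below 0.005 m), for 0.2 s.
2. the guard's bar sits in both hooks while the gripper still holds it (x of guard_bar in the frame of bay_seat between -0.013 and 0.013 m and y of guard_bar in the frame of bay_seat between -0.02 and 0.02 m and z of guard_bar in the frame of bay_seat between 0.001 and 0.009 m and angle between guard's own y axis and vertical between 1.5408 and 1.6008 rad and angle between the y axis of guard and the y axis of bay, either way round below 0.12 rad and contact force between the fingers and guard above 1 N), for 0.2 s.
At the end, for the whole second after the job is handed in: Handle hole within 5 mm of the hasp hole seen from above. Guard at rest, upright within 0.15 rad, both hooks bearing it; bar level within 0.03 rad, parallel to the bay within 0.12 rad, its middle within 13 mm (x), 20 mm (y), 4 mm (z) of seated between the hooks (horizontal distance between handle_hole and hasp_hole below 0.005 m and x of guard_bar in the frame of bay_seat between -0.013 and 0.013 m and y of guard_bar in the frame of bay_seat between -0.02 and 0.02 m and z of guard_bar in the frame of bay_seat between 0.001 and 0.009 m and angle between guard's own y axis and vertical between 1.5408 and 1.6008 rad and angle between the y axis of guard and the y axis of bay, either way round below 0.12 rad and contact force between each of hook_a, hook_b and guard above 0.3 N and angle between guard's own z axis and vertical below 0.15 rad and linear speed of guard below 0.03 m/s and angular speed of guard below 0.3 rad/s); the robot touches nothing.
It fails at once if the drill is moved more than 30 mm (distance of drill from where it was at the start of the episode above 0.03 m).
It fails at once if the carton is moved more than 30 mm (distance of carton from where it was at the start of the episode above 0.03 m).
It fails at once if the flask is moved more than 30 mm (distance of flask from where it was at the start of the episode above 0.03 m).
It also fails if it takes over 69 s, if anything falls off the work surface, if the arm or the gripper's body presses on something with over 40 N, if the wrist force passes 120 N, or if a joint passes its speed limit or range.

## Working session

There is one attempt and no reset: what is moved stays moved. The work goes in short steps, Python scripts to look and compute and a tool call to move; the robot and the scene stay as the last step left them, time stands still between calls to the robot, and variables do not carry over. Pictures are saved under pics/ and viewed, about 8 in all and at most 12, crops included, and the job is handed in when it is done.

Besides the shell and the picture viewer there is one more tool, called by a JSON object that holds its "op" and its "data", one argument or row to a line. servo_tool: Moves the arm, as the interface text tells. Its arguments: {"type":"object","properties":{"increments":{"type":"string"},"squeeze":{"type":"number"}},"required":["increments"]}

```bash
ls; mkdir -p pics
cat > h.py <<'E'
import numpy as np, cv2
from station import observe, imaging, ctrl
from scipy.spatial.transform import Rotation as R
def snap(n):
    ci=imaging.camera_info(n); p,d=imaging.snapshot(n); return p,d,ci
def cloud(d,ci):
    v,u=np.mgrid[0:d.shape[0],0:d.shape[1]]
    K=np.array([[ci['fx'],0,ci['cx']],[0,ci['fy'],ci['cy']],[0,0,1.]])
    xy=cv2.undistortPoints(np.stack([u.ravel(),v.ravel()],1).astype(np.float64)[:,None],K,np.array([ci['k1'],0,0,0.]))[:,0]
    z=d.ravel()
    pc=np.c_[xy*z[:,None],z]
    Rm=cv2.Rodrigues(np.array(ci['rvec'],float))[0]
    w=(pc-np.array(ci['tvec']).ravel())@Rm
    w[z==0]=np.nan
    return w.reshape(*d.shape,3)
def save(n,p): cv2.imwrite('pics/'+n+'.png',p[:,:,::-1])
E
python3 - <<'E'
from h import *
s=observe(); print(s['clock'],s['eef_pos'],s['eef_rot'],s['gripper_width'])
for n in('scene','side'):
    p,d,ci=snap(n); save(n+'0',p); np.savez(n+'0.npz',p=p,w=cloud(d,ci)); print(n,ci['fx'],ci['k1'],(d>0).mean())
a=cv2.imread('pics/scene0.png');b=cv2.imread('pics/side0.png')
E
```

```text
pics
0.0 [293.3539984  579.30183566 230.38364398] [ 8.52006683e-01  5.23529992e-01 -8.25871107e-04  5.27270181e-04] 85.55193955618901
scene 375.1721654896675 -0.0898122789202851 0.99585546875
side 419.7933811832167 0.0009683751457867116 0.9960078125
```

View pics/scene0.png

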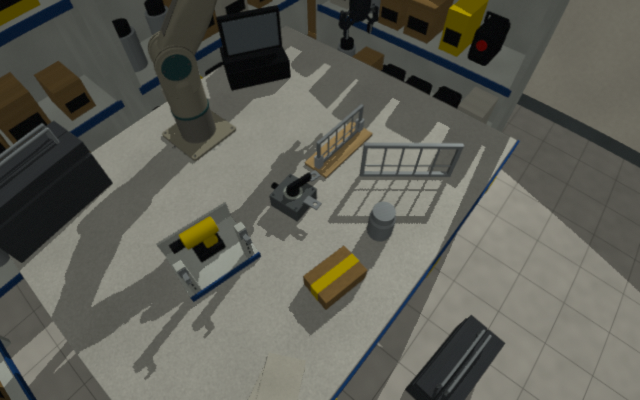

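View pics/side0.png

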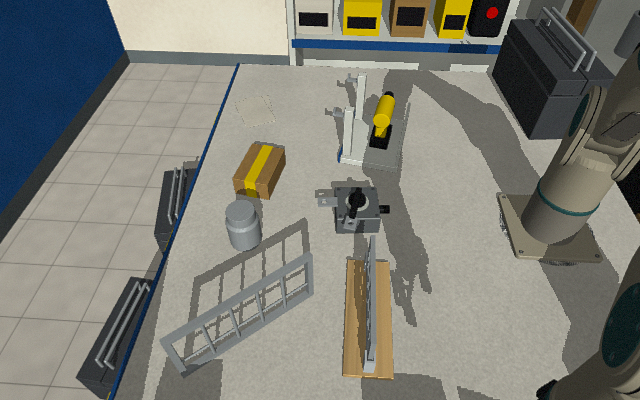

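Scene view: the isolator is at (293,195), a guard in the plywood stand at (338,138), and a second free-standing guard at (411,160). The bay with hooks is at (210,245), the carton at (335,277) and the flask at (381,220). The side view shows the same objects. Next I'll measure the sizes and poses.

Run:
```python
from h import *
S=np.load('scene0.npz');D=np.load('side0.npz')
def f(a): return np.round(a).astype(int).tolist()
for n,L in (('S',[(293,185),(318,177),(311,205),(275,186),(280,200),(338,130),(320,150),(411,146),(362,145),(463,145),(335,265),(382,207),(184,272),(240,230),(195,283),(250,245),(320,165),(362,130)]),('D',[(357,198),(350,220),(322,197),(385,209),(340,228),(347,188),(378,188),(380,228),(372,240),(370,365),(360,80),(345,83),(348,112),(335,112)])):
    w=(S if n=='S' else D)['w']
    for u,v in L: print(n,u,v,f(w[v,u]))
# merged top-down height map, 1mm/px : x 150..950 up, y -500..500
w=np.r_[S['w'].reshape(-1,3),D['w'].reshape(-1,3)];c=np.r_[S['p'].reshape(-1,3),D['p'].reshape(-1,3)]
ok=(w[:,2]>6)&(w[:,2]<210)&(np.abs(w[:,1])<600)&(w[:,0]>200)&(w[:,0]<1000)
w,c=w[ok],c[ok];o=np.argsort(w[:,2]);w,c=w[o],c[o]
im=np.zeros((400,600,3),np.uint8)
px=((600-w[:,1])/2).astype(int).clip(0,599);py=((1000-w[:,0])/2).astype(int).clip(0,399)
for dx in(0,1):
  for dy in (0,1): im[(py+dy).clip(0,399),(px+dx).clip(0,599)]=(c*1.3).clip(0,255)
save('top',im)
```

```text
S 293 185 [496, -2, 100]
S 318 177 [522, 86, 73]
S 311 205 [570, -5, 64]
S 275 186 [420, -11, 36]
S 280 200 [483, -51, 60]
S 338 130 [402, 344, 3]
S 320 150 [466, 163, 94]
S 411 146 [706, 317, 155]
S 362 145 [514, 345, -2]
S 463 145 [801, 589, -1]
S 335 265 [749, -111, 61]
S 382 207 [754, 97, 116]
S 184 272 [499, -406, 159]
S 240 230 [531, -237, 181]
S 195 283 [499, -400, 74]
S 250 245 [535, -226, 83]
S 320 165 [471, 157, 26]
S 362 130 [475, 396, 12]
D 357 198 [493, 19, 100]
D 350 220 [508, 72, 79]
D 322 197 [580, -10, 65]
D 385 209 [417, -5, 36]
D 340 228 [531, 56, 25]
D 347 188 [517, -49, 62]
D 378 188 [429, -113, 1]
D 380 228 [427, 28, -1]
D 372 240 [462, 168, 134]
D 370 365 [463, 400, 52]
D 360 80 [491, -396, 167]
D 345 83 [535, -639, 0]
D 348 112 [524, -222, 177]
D 335 112 [559, -235, 166]
```

View pics/top.png

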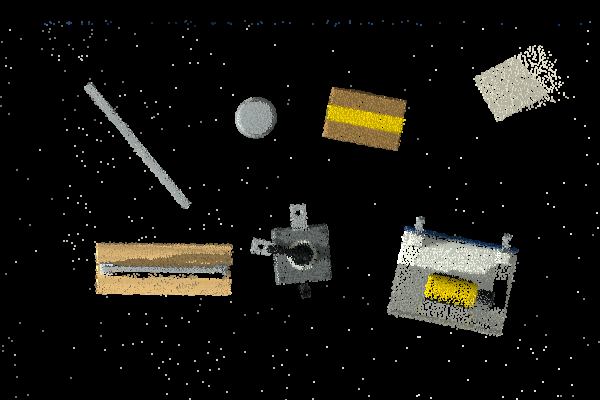

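The merged height map (top.png, 2 mm/px) shows the guard in the stand as about 245 mm long at (165,270). The free-standing one at (137,145) is about 310 mm long and 155 mm tall. The one in the stand is therefore the 240 x 120 guard I need. Now for accurate fits.

Run:
```python
from h import *
S=np.load('scene0.npz');D=np.load('side0.npz')
for nm,A in (('S',S),('D',D)):
    w=A['w'].reshape(-1,3);c=A['p'].reshape(-1,3).astype(int)
    def sel(x0,x1,y0,y1,z0,z1): return w[(w[:,0]>x0)&(w[:,0]<x1)&(w[:,1]>y0)&(w[:,1]<y1)&(w[:,2]>z0)&(w[:,2]<z1)]
    def line(q):
        m=np.median(q,0);q=q[np.linalg.norm(q-m,axis=1)<400]
        v=cv2.fitLine(q[:,:2].astype(np.float32),cv2.DIST_HUBER,0,.01,.01).ravel();return v
    print(nm)
    g=sel(430,500,130,430,126,142); v=line(g); t=(g[:,:2]-v[2:])@v[:2]
    print(' guard n',len(g),v.round(3),'ends',[(v[2:]+v[:2]*np.percentile(t,k)).round(1) for k in(1,99)],'z',np.percentile(g[:,2],[50,90]).round(1),'len',np.ptp(np.percentile(t,[1,99])).round(1))
    g=sel(560,850,200,460,125,175);v=line(g);t=(g[:,:2]-v[2:])@v[:2];print(' big len',np.ptp(np.percentile(t,[1,99])).round(1),'z',np.percentile(g[:,2],[97]))
    b=sel(420,545,-70,57,54,66); print(' box n',len(b),cv2.minAreaRect(b[:,:2].astype(np.float32)), 'z',np.median(b[:,2]).round(1))
    h=sel(553,620,-40,50,55,72); print(' hasp tab',len(h),cv2.minAreaRect(h[:,:2].astype(np.float32)))
    hd=sel(430,580,-40,70,88,112); vv=line(hd); print(' handle',len(hd),vv.round(3),cv2.minAreaRect(hd[:,:2].astype(np.float32)), 'z',np.percentile(hd[:,2],[50,90]))
    ht=sel(480,560,62,110,66,84); print(' htab',len(ht),cv2.minAreaRect(ht[:,:2].astype(np.float32)))
    for y0,y1,k in((-450,-370,'b'),(-265,-190,'a')):
        u=sel(440,600,y0,y1,174,190); print(' upright',k,len(u),cv2.minAreaRect(u[:,:2].astype(np.float32)),np.median(u[:,2]).round(1))
        u=sel(500 if k=='b' else 540,620,y0,y1,165,178);print('  tip',len(u),np.median(u,0).round(1) if len(u) else '', )
    dk=sel(380,620,-450,-150,15,26);print(' deck',len(dk),cv2.minAreaRect(dk[:,:2].astype(np.float32)))
    y=(c[:,0]>150)&(c[:,2]<70)&(w[:,1]<-180)&(w[:,1]>-450)&(w[:,0]<600);print(' drill',w[y].mean(0).round(1),np.nanmin(w[y],0).round(),np.nanmax(w[y],0).round())
```

```text
S
 guard n 215 [1.40000e-02 1.00000e+00 4.63964e+02 2.65922e+02] ends [array([462.5, 156.9]), array([465.7, 389.9])] z [132.1 134.6] len 233.1
 big len 309.6 z [160.79464247]
 box n 752 ((493.05206298828125, -2.182708740234375), (110.44010925292969, 110.5803451538086), 5.051424026489258) z 60.5
 hasp tab 97 ((572.5665893554688, 5.764561653137207), (39.58115005493164, 29.339651107788086), 6.516767978668213)
 handle 151 [2.0000e-01 9.8000e-01 5.0045e+02 2.3206e+01] ((497.368896484375, 24.938573837280273), (84.08948516845703, 16.06180191040039), 80.72125244140625) z [ 99.17262763 102.18395723]
 htab 57 ((507.7930908203125, 80.30075073242188), (33.53331756591797, 28.96588897705078), 79.77129364013672)
 upright b 113 ((501.3344421386719, -408.7902526855469), (24.821088790893555, 59.16100311279297), 80.15304565429688) 179.1
  tip 32 [ 526.1 -412.5  172.8]
 upright a 97 ((536.0321044921875, -234.5448455810547), (24.38360595703125, 57.14606475830078), 79.08802795410156) 179.3
  tip 19 [ 562.7 -239.8  172.9]
 deck 2202 ((443.5262145996094, -307.2086181640625), (230.16375732421875, 168.8741455
[... 599 characters left out ...]
6801758), (88.45939636230469, 14.711352348327637), 79.02403259277344) z [100.30964471 102.12825357]
 htab 134 ((507.1515808105469, 78.54318237304688), (36.7453498840332, 28.120264053344727), 78.7278060913086)
 upright b 58 ((501.3194274902344, -408.8385314941406), (26.971744537353516, 54.20195388793945), 75.36084747314453) 180.3
  tip 16 [ 524.9 -409.8  172.7]
 upright a 74 ((536.81201171875, -234.1713104248047), (26.695459365844727, 55.79007339477539), 77.02759552001953) 179.4
  tip 15 [ 560.  -237.   173.7]
 deck 1497 ((439.11383056640625, -306.28680419921875), (234.86976623535156, 170.14456176757812), 77.56117248535156)
 drill [ 421.3 -279.9  132.6] [ 389. -349.   63.] [ 452. -248.  154.]
```

```bash
cat >> h.py <<'E'
def row(pos,yaw,s=None):
    "row (tool axes) from the current pose to a tool-down pose whose x axis has this yaw in degrees"
    s=s or observe(); r=R.from_quat(s['eef_rot']); y=np.radians(yaw)
    T=R.from_matrix(np.array([[np.cos(y),np.sin(y),0],[np.sin(y),-np.cos(y),0],[0,0,-1]]))
    return np.r_[r.inv().apply(np.array(pos)-s['eef_pos']),(r.inv()*T).as_rotvec()].round(3)
E
python3 - <<'E'
from h import *
ci=imaging.camera_info('wrist'); Rm=cv2.Rodrigues(np.array(ci['rvec'],float))[0]
s=observe();print('cam in tool',R.from_quat(s['eef_rot']).inv().apply(-Rm.T@np.array(ci['tvec']).ravel()-s['eef_pos']),(Rm@R.from_quat(s['eef_rot']).as_matrix()).round(2),ci['fx'],ci['k1'])
print(row((501,42,240),-11.2))
E
```

```text
cam in tool [   0.73378836  -85.15921517 -143.27665537] [[ 1.   -0.    0.  ]
 [ 0.    0.94 -0.33]
 [-0.    0.33  0.94]] 337.18533039909715 -0.01536509300863577
[-3.85625e+02  4.27995e+02 -8.82800e+00  1.00000e-03  1.00000e-03
  1.29700e+00]
```

{"op": "servo_tool", "data": {
  "increments": "-386 428 -9 0 0 1.297 1;-386 428 -9 0 0 1.297 1;-386 428 -9 0 0 1.297 1;-386 428 -9 0 0 1.297 1;-386 428 -9 0 0 1.297 1;-386 428 -9 0 0 1.297 1;-386 428 -9 0 0 1.297 1;-386 428 -9 0 0 1.297 1;-386 428 -9 0 0 1.297 1;-386 428 -9 0 0 1.297 1;-386 428 -9 0 0 1.297 1;-386 428 -9 0 0 1.297 1;-386 428 -9 0 0 1.297 1;-386 428 -9 0 0 1.297 1;-386 428 -9 0 0 1.297 1;-386 428 -9 0 0 1.297 1",
  "squeeze": 60
}}

```text
clock: 2.1
eef_pos: [501.0, 42.4, 240.3]
eef_rot: [0.995, -0.097, 0.0, -0.0]
wrist_force: [0.6, -0.6, -0.7]
gripper_width: 85.1
```

Run:
```python
from h import *
s=observe();print(s['clock'],s['eef_pos'],s['eef_rot'],s['joint_positions'],np.abs(s['qd']).max())
p,d,ci=snap('wrist');save('w1',p);W=cloud(d,ci);np.savez('w1.npz',p=p,w=W,**{k:np.array(v) for k,v in ci.items()})
w=W.reshape(-1,3)
def sel(x0,x1,y0,y1,z0,z1): return w[(w[:,0]>x0)&(w[:,0]<x1)&(w[:,1]>y0)&(w[:,1]<y1)&(w[:,2]>z0)&(w[:,2]<z1)]
mr=lambda q:cv2.minAreaRect(q[:,:2].astype(np.float32))
hd=sel(430,580,-40,68,92,108);print('handle',len(hd),cv2.fitLine(hd[:,:2].astype(np.float32),cv2.DIST_HUBER,0,.01,.01).ravel(),mr(hd),np.median(hd[:,2]))
b=sel(420,545,-70,57,54,65);print('box',len(b),mr(b))
```

```text
2.1 [501.03775175  42.37581686 240.32139295] [ 9.95263326e-01 -9.72157791e-02  1.00611492e-06 -5.77793955e-05] [-0.44316903  0.43578155  0.4308713   1.91797118 -0.23966949  0.83780025
 -0.08100804] 0.004759439655986776
handle 1424 [1.8266954e-01 9.8317438e-01 4.9730814e+02 2.8084709e+01] ((496.6095886230469, 25.124422073364258), (85.1310806274414, 13.84330940246582), 79.23394775390625) 100.5882840312122
box 7977 ((491.39593505859375, -1.7930068969726562), (110.22894287109375, 109.8060302734375), 5.192555904388428)
```

View pics/w1.png

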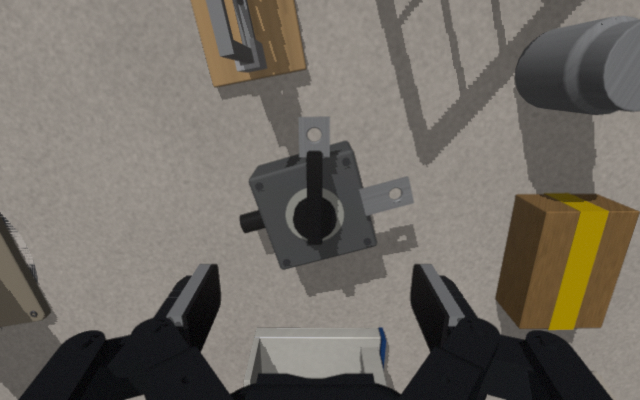

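Wrist view: the handle runs from (314,215) up to its tab hole at (314,135), and the hasp hole is at (396,194). Nothing stands between them, so I'll descend, grip the handle and swing it through 1.295 rad.

{"op": "servo_tool", "data": {
  "increments": "-1.3 0.2 60 0 0 -0.01 0;-1.3 0.2 110 0 0 -0.01 0;-1.3 0.2 150 0 0 -0.01 0;-1.3 0.2 169 0 0 -0.01 0;-1.3 0.2 169 0 0 -0.01 0;-1.3 0.2 169 0 0 -0.01 -1;-1.3 0.2 169 0 0 -0.01 -1;-1.3 0.2 169 0 0 -0.01 -1;-1.3 0.2 169 0 0 -0.01 -1;-1.3 0.2 169 0 0 -0.01 -1;-1.3 0.2 169 0 0 -0.01 -1",
  "squeeze": 60
}}

```text
clock: 3.52
eef_pos: [500.2, 42.4, 72.5]
eef_rot: [0.996, -0.093, 0.001, -0.0]
wrist_force: [-0.7, -1.1, 6.7]
gripper_width: 12.8
```

```bash
python3 -c "
import numpy as np
print(';'.join('%.1f %.1f 0 0 0 %.3f -1'%(45*np.sin(t),45*(1-np.cos(t)),t) for t in np.r_[np.linspace(.1,1.295,13)]))"
```

```text
4.5 0.2 0 0 0 0.100 -1;8.9 0.9 0 0 0 0.200 -1;13.3 2.0 0 0 0 0.299 -1;17.5 3.5 0 0 0 0.399 -1;21.5 5.5 0 0 0 0.498 -1;25.3 7.8 0 0 0 0.598 -1;28.9 10.5 0 0 0 0.697 -1;32.2 13.6 0 0 0 0.797 -1;35.2 16.9 0 0 0 0.897 -1;37.8 20.5 0 0 0 0.996 -1;40.0 24.4 0 0 0 1.096 -1;41.9 28.5 0 0 0 1.195 -1;43.3 32.7 0 0 0 1.295 -1
```

{"op": "servo_tool", "data": {
  "increments": "4.5 0.2 0 0 0 0.100 -1;8.9 0.9 0 0 0 0.200 -1;13.3 2.0 0 0 0 0.299 -1;17.5 3.5 0 0 0 0.399 -1;21.5 5.5 0 0 0 0.498 -1;25.3 7.8 0 0 0 0.598 -1;28.9 10.5 0 0 0 0.697 -1;32.2 13.6 0 0 0 0.797 -1;35.2 16.9 0 0 0 0.897 -1;37.8 20.5 0 0 0 0.996 -1;40.0 24.4 0 0 0 1.096 -1;41.9 28.5 0 0 0 1.195 -1;43.3 32.7 0 0 0 1.295 -1;43.3 32.7 0 0 0 1.295 -1;43.3 32.7 0 0 0 1.295 -1;43.3 32.7 0 0 0 1.295 -1"
}}

```text
clock: 5.52
eef_pos: [537.4, 0.9, 72.5]
eef_rot: [0.738, -0.675, 0.002, -0.0]
wrist_force: [-0.9, -2.4, 6.0]
gripper_width: 12.8
```

Run:
```python
from h import *
s=observe();print(s['clock'],s['eef_pos'],s['wrist_force'],s['wrist_torque'])
x=R.from_quat(s['eef_rot']).as_matrix();print('handle dir',np.degrees(np.arctan2(-x[1,1],-x[0,1])),'pos dir',np.degrees(np.arctan2(s['eef_pos'][1]+1.8,s['eef_pos'][0]-491.4)))
p,d,ci=snap('wrist');save('w2',p);np.savez('w2.npz',w=cloud(d,ci))
```

```text
5.525 [537.36238559   0.92788457  72.51059911] [-0.85306939 -2.40309861  6.03860958] [-0.41423506  0.16835492 -0.13550417]
handle dir 5.1566621198613785 pos dir 3.3965413558023654
```

View pics/w2.png

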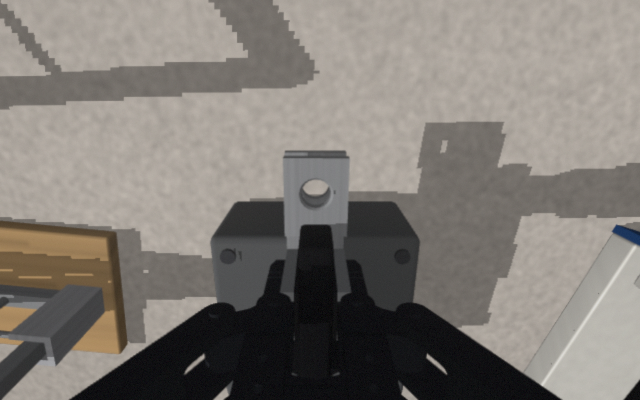

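The wrist view shows the handle tab at (316,192) directly over the hasp tab, with its edges flush and the hole open. I'll release it, rise and check the angle.

{"op": "servo_tool", "data": {
  "increments": "0 0 0 0 0 0 -0.2;0 0 0 0 0 0 -0.2;0 0 0 0 0 0 -0.2;0 0 -40 0 0 0 -0.2;0 0 -90 0 0 0 0;0 0 -140 0 0 0 0;0 0 -180 0 0 0 0;0 0 -180 0 0 0 0;0 0 -180 0 0 0 0"
}}

```text
clock: 6.7
eef_pos: [535.7, 2.7, 250.6]
eef_rot: [0.739, -0.674, -0.001, 0.0]
wrist_force: [0.1, -0.2, -0.6]
gripper_width: 42.7
```

Run:
```python
from h import *
s=observe();print(s['clock'],s['eef_pos'],s['gripper_width'])
p,d,ci=snap('wrist');W=cloud(d,ci);w=W.reshape(-1,3)
save('w3',p)
def sel(x0,x1,y0,y1,z0,z1): return w[(w[:,0]>x0)&(w[:,0]<x1)&(w[:,1]>y0)&(w[:,1]<y1)&(w[:,2]>z0)&(w[:,2]<z1)]
hd=sel(450,563,-40,45,92,108);v=cv2.fitLine(hd[:,:2].astype(np.float32),cv2.DIST_HUBER,0,.01,.01).ravel();print('handle',len(hd),v,np.degrees(np.arctan2(v[1],v[0])))
b=sel(420,545,-75,60,54,65);print('box',len(b),cv2.minAreaRect(b[:,:2].astype(np.float32)))
t=sel(563,600,-40,45,66,85);print('tab',len(t),cv2.minAreaRect(t[:,:2].astype(np.float32)))
t=sel(551,600,-40,45,50,64);print('hasp',len(t),cv2.minAreaRect(t[:,:2].astype(np.float32)))
# stand/guard as seen
g=sel(430,500,130,430,120,142);print('guard',len(g))
print(row((464,274,240),-0.9))
```

```text
6.7 [535.66844047   2.68284702 250.55683499] 42.71437742823615
handle 1355 [ 9.9675190e-01  8.0533266e-02  5.2170984e+02 -5.1182088e-02] 4.6192183
box 7608 ((491.86981201171875, -2.8155975341796875), (109.4678726196289, 110.3231201171875), 5.054605484008789)
tab 815 ((576.5343017578125, 4.487955093383789), (29.138996124267578, 27.98981285095215), 4.802621841430664)
hasp 24 ((572.1471557617188, 5.955838203430176), (25.534860610961914, 40.94058609008789), 87.86289978027344)
guard 2272
[-2.76748e+02  4.63910e+01  1.03990e+01  1.00000e-03  2.00000e-03
 -1.46400e+00]
```

The handle is at 4.6–4.8° against the box's 5.1°, which puts the hole about 0.8 mm off. Off is done, so I move above the guard.

{"op": "servo_tool", "data": {
  "increments": "-277 46 10 0 0 -1.464 0;-277 46 10 0 0 -1.464 0;-277 46 10 0 0 -1.464 0;-277 46 10 0 0 -1.464 0;-277 46 10 0 0 -1.464 0;-277 46 10 0 0 -1.464 0;-277 46 10 0 0 -1.464 0;-277 46 10 0 0 -1.464 0;-277 46 10 0 0 -1.464 0;-277 46 10 0 0 -1.464 0;-277 46 10 0 0 -1.464 0"
}}

```text
clock: 8.12
eef_pos: [465.2, 273.7, 240.9]
eef_rot: [1.0, -0.009, -0.0, 0.0]
wrist_force: [0.1, 1.0, 0.4]
gripper_width: 42.9
```

Run:
```python
from h import *
s=observe();print(s['clock'],s['eef_pos'],s['joint_positions'])
p,d,ci=snap('wrist');W=cloud(d,ci);w=W.reshape(-1,3)
save('w4',p)
def sel(x0,x1,y0,y1,z0,z1): return w[(w[:,0]>x0)&(w[:,0]<x1)&(w[:,1]>y0)&(w[:,1]<y1)&(w[:,2]>z0)&(w[:,2]<z1)]
g=sel(430,500,120,430,126,140);v=cv2.fitLine(g[:,:2].astype(np.float32),cv2.DIST_HUBER,0,.01,.01).ravel();t=(g[:,:2]-v[2:])@v[:2]
e=[(v[2:]+v[:2]*k) for k in np.percentile(t,[.5,99.5])];print('guard',len(g),v,np.degrees(np.arctan2(v[1],v[0])),e,np.mean(e,0),np.ptp(t),np.median(g[:,2]))
```

```text
8.125 [465.24386129 273.72297726 240.92191719] [-0.90198719  0.49617375  0.47464462  1.82312838 -0.28337929  0.89040537
 -0.31368789]
guard 3821 [9.1466382e-03 9.9995816e-01 4.6244339e+02 2.9138876e+02] 89.47592 [array([461.20496083, 155.9972446 ]), array([463.3777462 , 393.53746458])] [462.29135352 274.76735459] 240.28094510991463 132.72685203858074
```

View pics/w4.png

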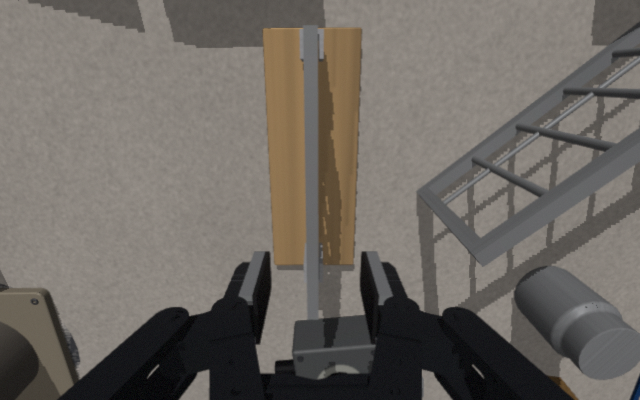

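The guard in the stand measures 240 mm long with its middle at (462.3, 274.8), so it is the right one (the other is at (540,140) in this view). Gripping it and lifting.

{"op": "servo_tool", "data": {
  "increments": "-2.9 -1 50 0 0 -0.009 0;-2.9 -1 90 0 0 -0.009 0;-2.9 -1 120 0 0 -0.009 0;-2.9 -1 133 0 0 -0.009 0;-2.9 -1 133 0 0 -0.009 0;-2.9 -1 133 0 0 -0.009 -1;-2.9 -1 133 0 0 -0.009 -1;-2.9 -1 133 0 0 -0.009 -1;-2.9 -1 133 0 0 -0.009 -1;-2.9 -1 133 0 0 -0.009 -1;-2.9 -1 133 0 0 -0.009 -1;-2.9 -1 133 0 0 -0.009 -1",
  "squeeze": 90
}}

```text
clock: 9.68
eef_pos: [463.4, 275.3, 109.7]
eef_rot: [1.0, -0.004, 0.001, -0.001]
wrist_force: [-1.1, -0.4, 7.1]
gripper_width: 8.0
```

{"op": "servo_tool", "data": {
  "increments": "0 0 -10 0 0 0 -1;0 0 -25 0 0 0 -1;0 0 -45 0 0 0 -1;0 0 -70 0 0 0 -1;0 0 -95 0 0 0 -1;0 0 -120 0 0 0 -1;0 0 -135 0 0 0 -1;0 0 -140 0 0 0 -1;0 0 -140 0 0 0 -1;0 0 -140 0 0 0 -1"
}}

```text
clock: 10.92
eef_pos: [461.9, 274.6, 247.4]
eef_rot: [1.0, -0.004, -0.001, 0.001]
wrist_force: [-0.4, 0.9, -5.1]
gripper_width: 8.1
```

Run:
```python
from h import *
s=observe();print(s['clock'],s['eef_pos'],s['eef_rot'],s['wrist_force'],s['wrist_torque'],s['gripper_width'])
p,d,ci=snap('side');save('s2',p)
c=R.from_euler('z',-11.2,degrees=True).apply
seat=np.array([528,-323,160.]); print(row(seat+c([90,0,80]),-11.2))
```

```text
10.925 [461.87827508 274.58022886 247.39120621] [ 9.99993352e-01 -3.50760134e-03 -8.35199515e-04  5.43290646e-04] [-0.4019691   0.88618872 -5.09622286] [-0.04774551 -0.06671896 -0.00244382] 8.060662512026118
[1.58694e+02 6.13917e+02 7.85600e+00 1.00000e-03 1.00000e-03 1.88000e-01]
```

View pics/s2.png

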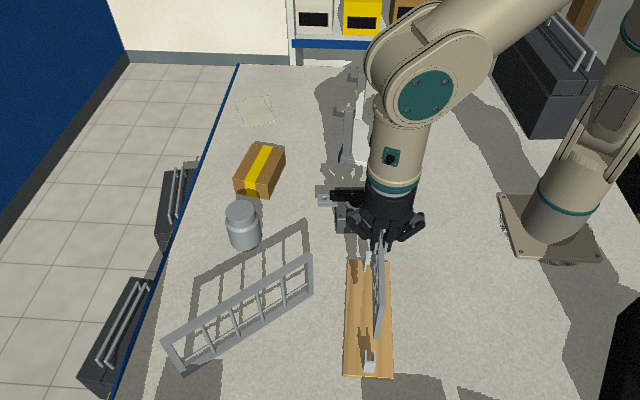

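The side view shows the guard lifted clear of the stand, held near (378,285) and hanging upright, with about 5 N on the wrist. I carry it round in front of the bay so that its leading end stays clear of the hooks.

{"op": "servo_tool", "data": {
  "increments": "10 15 0 0 0 0 -1;30 50 0 0 0 0.02 -1;55 95 0 0 0 0.04 -1;80 140 0 0 0 0.05 -1;105 185 0 0 0 0.06 -1;130 230 0 0 0 0.08 -1;155 275 0 0 0 0.1 -1;170 320 0 0 0 0.11 -1;178 365 0 0 0 0.12 -1;178 410 0 0 0 0.13 -1;178 455 0 0 0 0.14 -1;178 500 0 0 0 0.15 -1;178 545 0 0 0 0.16 -1;178 585 0 0 0 0.18 -1;178 610 0 0 0 0.188 -1;178 618 0 0 0 0.188 -1;178 618 0 0 0 0.188 -1;178 618 0 0 0 0.188 -1;178 618 0 0 0 0.188 -1;178 618 0 0 0 0.188 -1"
}}

```text
clock: 13.48
eef_pos: [636.5, -343.5, 248.5]
eef_rot: [0.995, -0.097, 0.0, -0.0]
wrist_force: [1.0, 0.1, -3.4]
gripper_width: 8.2
```

Run:
```python
from h import *
s=observe();print(s['clock'],s['eef_pos'],s['eef_rot'],s['joint_positions'],s['wrist_force'],s['gripper_width'])
p,d,ci=snap('wrist');W=cloud(d,ci);w=W.reshape(-1,3);save('w5',p)
p2,d2,ci2=snap('scene');W2=cloud(d2,ci2).reshape(-1,3);save('sc5',p2);p3,d3,ci3=snap('side');W3=cloud(d3,ci3).reshape(-1,3)
save('mix5',np.hstack([p[:,::1],p2[150:,80:400].repeat(1,0)[:250].copy() if 0 else cv2.resize(p2[170:370,100:260],(320,400))])[:, :960])
for nm,ww in(('wrist',w),('scene',W2),('side',W3)):
    def sel(x0,x1,y0,y1,z0,z1): return ww[(ww[:,0]>x0)&(ww[:,0]<x1)&(ww[:,1]>y0)&(ww[:,1]<y1)&(ww[:,2]>z0)&(ww[:,2]<z1)]
    g=sel(590,690,-480,-200,s['eef_pos'][2]+8,s['eef_pos'][2]+27)
    if len(g)>50:
        v=cv2.fitLine(g[:,:2].astype(np.float32),cv2.DIST_HUBER,0,.01,.01).ravel();t=(g[:,:2]-v[2:])@v[:2];e=[v[2:]+v[:2]*k for k in np.percentile(t,[1,99])]
        print(nm,'guard bar',len(g),np.degrees(np.arctan2(v[1],v[0])),e,np.median(g[:,2]))
    for y0,y1,k in((-450,-370,'b'),(-280,-190,'a')):
        u=sel(440,600,y0,y1,166,190); print(nm,'upright+tip',k,len(u),cv2.minAreaRect(u[:,:2].astype(np.float32)) if len(u)>5 else '')
```

```text
13.475 [ 636.52970407 -343.45778994  248.4557487 ] [ 9.95312734e-01 -9.67085052e-02  9.17958936e-05 -1.32448642e-04] [ 0.22213857  0.77323366  0.48137771  1.26483998 -0.35664437  1.18665308
  0.52488353] [ 0.96134949  0.1446848  -3.37326857] 8.184052755184878
wrist guard bar 11135 79.00521 [array([ 628.31517017, -385.36397292]), array([ 657.13421153, -237.03077488])] 271.303267910336
wrist upright+tip b 1517 ((501.1187438964844, -408.9685363769531), (24.530242919921875, 56.50402069091797), 77.93680572509766)
wrist upright+tip a 2573 ((536.2072143554688, -234.93313598632812), (23.86248779296875, 57.044891357421875), 79.03800964355469)
scene guard bar 627 78.61416 [array([ 615.00916977, -460.03786649]), array([ 661.46784545, -229.33412644])] 269.8053102653374
scene upright+tip b 142 ((501.5976257324219, -409.4894714355469), (24.81144905090332, 56.5938606262207), 77.21612548828125)
scene upright+tip a 126 ((536.7318725585938, -235.15736389160156), (24.552539825439453, 56.16709899902344), 78.01800537109375)
side guard bar 247 78.234314 [array([ 610.07284577, -458.9287459 ]), array([ 658.3415894 , -227.18594528])] 270.33817652245784
side upright+tip b 87 ((501.50250244140625, -408.1912841796875), (28.142864227294922, 55.64193344116211), 83.7381362915039)
side upright+tip a 112 ((536.3135375976562, -235.30340576171875), (25.45752716064453, 56.82698059082031), 72.73040771484375)
```

View pics/w5.png

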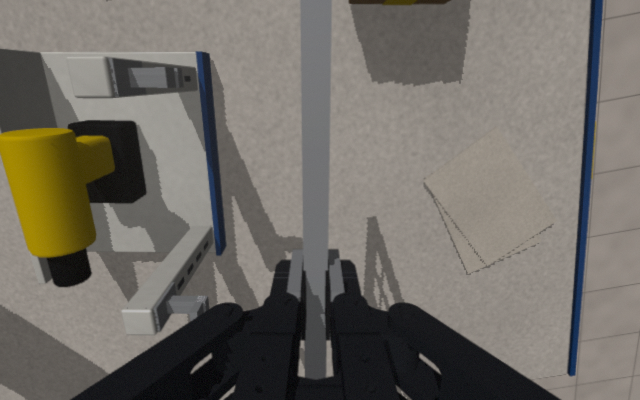

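Wrist view: the guard bar stands in front of the bay, and hook_b at (185,305) and hook_a at (155,78) are both open toward it. The seat is at (527.5, -323.8) with yaw -11.4°, and the bar is parallel to it. Next I lower to just above the tips and move in.

{"op": "servo_tool", "data": {
  "increments": "0 0.6 30 0 0 0.004 -1;0 1.2 60 0 0 0.004 -1;0 1.2 70 0 0 0.004 -1;-15 1.2 70 0 0 0.004 -1;-35 1.2 70 0 0 0.004 -1;-55 1.2 70 0 0 0.004 -1;-75 1.2 70 0 0 0.004 -1;-90 1.2 70 0 0 0.004 -1;-103 1.2 70 0 0 0.004 -1;-110 1.2 70 0 0 0.004 -1;-110 1.2 70 0 0 0.004 -1;-110 1.2 70 0 0 0.004 -1;-110 1.2 70 0 0 0.004 -1"
}}

```text
clock: 15.25
eef_pos: [528.6, -324.2, 178.2]
eef_rot: [0.995, -0.099, 0.0, 0.0]
wrist_force: [-0.8, -0.3, -5.0]
gripper_width: 8.3
```

Run:
```python
from h import *
s=observe();print(s['clock'],s['eef_pos'],s['wrist_force'],s['gripper_width'])
d=s['eef_pos'][:2]-np.array([527.5,-323.8]);print('tcp in bay',R.from_euler('z',11.4,degrees=True).apply([*d,0]))
p,d,ci=snap('wrist');save('w6',p);w=cloud(d,ci).reshape(-1,3)
def sel(x0,x1,y0,y1,z0,z1): return w[(w[:,0]>x0)&(w[:,0]<x1)&(w[:,1]>y0)&(w[:,1]<y1)&(w[:,2]>z0)&(w[:,2]<z1)]
g=sel(500,560,-450,-200,196,206);v=cv2.fitLine(g[:,:2].astype(np.float32),cv2.DIST_HUBER,0,.01,.01).ravel();print('bar',len(g),v,np.degrees(np.arctan2(v[1],v[0])),np.median(g[:,2]))
```

```text
15.25 [ 528.55908791 -324.2390188   178.17350688] [-0.81650935 -0.32932272 -4.99062458] 8.339416850674953
tcp in bay [ 1.12496863 -0.22102098  0.        ]
bar 10594 [ 1.9547454e-01  9.8070878e-01  5.3761304e+02 -2.7844614e+02] 78.72755 201.1407283369649
```

View pics/w6.png

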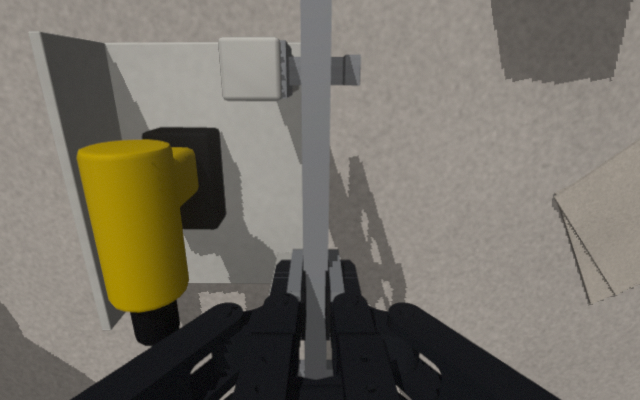

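Above hook_a the bar at (316,68) lies midway between the upright's face (288) and the tip (345). Lowering gently.

{"op": "servo_tool", "data": {
  "increments": "-0.8 0 8 0 0 0 -1;-0.8 0 16 0 0 0 -1;-0.8 0 22 0 0 0 -1;-0.8 0 26 0 0 0 -1;-0.8 0 29 0 0 0 -1;-0.8 0 30 0 0 0 -1;-0.8 0 31 0 0 0 -1;-0.8 0 31 0 0 0 -1;-0.8 0 31 0 0 0 -1;-0.8 0 31 0 0 0 -1"
}}

```text
clock: 16.55
eef_pos: [527.3, -324.2, 147.7]
eef_rot: [0.995, -0.099, 0.0, 0.0]
wrist_force: [-1.5, 0.8, 1.2]
gripper_width: 7.8
```

{"op": "servo_tool", "data": {
  "increments": "0 0 1 0 0 0 -1;0 0 1.5 0 0 0 -1;0 0 1.5 0 0 0 -1;0 0 1.5 0 0 0 -1;0 0 1.5 0 0 0 -1"
}}

```text
clock: 17.18
eef_pos: [527.3, -324.2, 147.6]
eef_rot: [0.995, -0.099, 0.001, -0.0]
wrist_force: [-4.0, 2.8, 10.3]
gripper_width: 8.0
```

Run:
```python
from h import *
s=observe();print(s['clock'],s['eef_pos'],s['wrist_force'],s['wrist_torque'],s['gripper_width'])
for n in('side','scene','wrist'):
    p,d,ci=snap(n);w=cloud(d,ci).reshape(-1,3);save(n+'7',p)
    g=w[(w[:,0]>490)&(w[:,0]<570)&(w[:,1]>-455)&(w[:,1]<-195)&(w[:,2]>160)&(w[:,2]<174)]
    b=(g[:,:2]-[527.5,-323.8])@np.array([[.9803,.1977],[-.1977,.9803]]).T@np.eye(2) if 0 else R.from_euler('z',11.4,degrees=True).apply(np.c_[g[:,:2]-[527.5,-323.8],0*g[:,0]])[:,:2]
    k=(np.abs(b[:,0])<7);b=b[k];z=g[k,2]
    for lo,hi in((-125,-98),(-80,-30),(30,80),(98,125)):
        m=(b[:,1]>lo)&(b[:,1]<hi);print(n,lo,m.sum(),np.percentile(z[m],[50,90]).round(1) if m.sum() else '',b[m].mean(0).round(1) if m.sum() else '')
    print(' y ends',np.percentile(b[:,1],[.5,99.5]).round(1) if len(b) else '')
```

```text
17.175 [ 527.34177284 -324.18061602  147.61518002] [-3.96143873  2.77680775 10.28007525] [ 0.65329615  0.83267813 -0.00438465] 7.976260984446234
side -125 0  
side -80 4 [171.6 172.7] [  4.1 -35.2]
side 30 48 [170.2 171.8] [-0.4 55.4]
side 98 32 [169.2 171.4] [ -0.  110.9]
 y ends [-90.7 119.2]
scene -125 47 [168.  170.5] [   0.8 -108.3]
scene -80 105 [169.  171.3] [  0.5 -54.7]
scene 30 100 [169.1 171.5] [ 1.1 55.1]
scene 98 42 [168.8 171.3] [  1.4 108.6]
 y ends [-118.7  117.4]
wrist -125 0  
wrist -80 597 [170.8 171.4] [ -0.3 -38. ]
wrist 30 3652 [170.6 171.4] [-0.4 56.6]
wrist 98 1187 [170.6 171.5] [ -0.4 103.6]
 y ends [-44.7 108.5]
```

The bar is seated: its top is at 170–171 mm all along, it is centred, and the hooks take a downward load of about 15 N. I release and lift straight up.

{"op": "servo_tool", "data": {
  "increments": "0 0 -1 0 0 0 -1;0 0 -1 0 0 0 -1;0 0 -1 0 0 0 -0.2;0 0 -1 0 0 0 -0.2;0 0 -1 0 0 0 -0.2;0 0 -1 0 0 0 -0.2;0 0 -6 0 0 0 -0.2;0 0 -16 0 0 0 -0.2;0 0 -30 0 0 0 -0.2;0 0 -55 0 0 0 -0.2;0 0 -90 0 0 0 -0.2;0 0 -130 0 0 0 -0.2;0 0 -150 0 0 0 -0.2;0 0 -150 0 0 0 -0.2;0 0 -150 0 0 0 -0.2;0 0 -150 0 0 0 -0.2"
}}

```text
clock: 19.32
eef_pos: [526.7, -323.6, 294.6]
eef_rot: [0.995, -0.099, -0.001, -0.0]
wrist_force: [0.5, 0.3, -0.5]
gripper_width: 34.0
```

Run:
```python
from h import *
s=observe();print(s['clock'],s['eef_pos'],s['wrist_force'],s['gripper_width'])
S=[]
for n in('side','scene','wrist'):
    p,d,ci=snap(n);w=cloud(d,ci).reshape(-1,3);S.append(p)
    g=w[(w[:,0]>480)&(w[:,0]<580)&(w[:,1]>-460)&(w[:,1]<-195)&(w[:,2]>160)&(w[:,2]<176)]
    b=R.from_euler('z',11.4,degrees=True).apply(np.c_[g[:,:2]-[527.5,-323.8],0*g[:,0]])[:,:2];z=g[:,2]
    k=np.abs(b[:,0])<12;b=b[k];z=z[k]
    for lo,hi in((-125,-98),(-80,-30),(30,80),(98,125)):
        m=(b[:,1]>lo)&(b[:,1]<hi);print(n,lo,m.sum(),np.percentile(z[m],[50,90]).round(1) if m.sum() else '',b[m].mean(0).round(1) if m.sum() else '')
    if n!='wrist':
        q=w[(w[:,0]>420)&(w[:,0]<620)&(w[:,1]>-60)&(w[:,1]<60)]
        h=q[(q[:,2]>92)&(q[:,2]<108)&(q[:,0]<563)];v=cv2.fitLine(h[:,:2].astype(np.float32),cv2.DIST_HUBER,0,.01,.01).ravel() if len(h)>9 else None
        print('handle',v)
save('end',np.hstack([S[2][:,:400],cv2.resize(S[1][190:310,140:280],(400,400))]))
```

```text
19.325 [ 526.69131551 -323.59541127  294.59372976] [ 0.53007859  0.30412598 -0.54034032] 33.99778143785667
side -125 18 [171.3 172.9] [  -1.  -109.4]
side -80 41 [171.2 172.8] [ -1.  -56.1]
side 30 51 [170.6 172.1] [-0.5 55.8]
side 98 33 [168.7 171.8] [-1.000e-01  1.108e+02]
handle [9.9625689e-01 8.6441718e-02 5.1882996e+02 3.2747309e+00]
scene -125 51 [169.3 170.8] [   0.2 -108.1]
scene -80 115 [169.2 171.3] [  0.3 -56.1]
scene 30 99 [169.5 171.4] [ 0.8 55.4]
scene 98 45 [168.6 172.1] [  0.6 107.8]
handle [ 9.9571198e-01  9.2507593e-02  5.2245111e+02 -1.1005963e+00]
wrist -125 228 [170.8 171.5] [  -0.4 -109.3]
wrist -80 571 [170.8 171.6] [ -0.5 -54.7]
wrist 30 806 [170.6 171.5] [-0.  55.9]
wrist 98 420 [170.7 171.7] [ -0.4 108.3]
```

View pics/end.png

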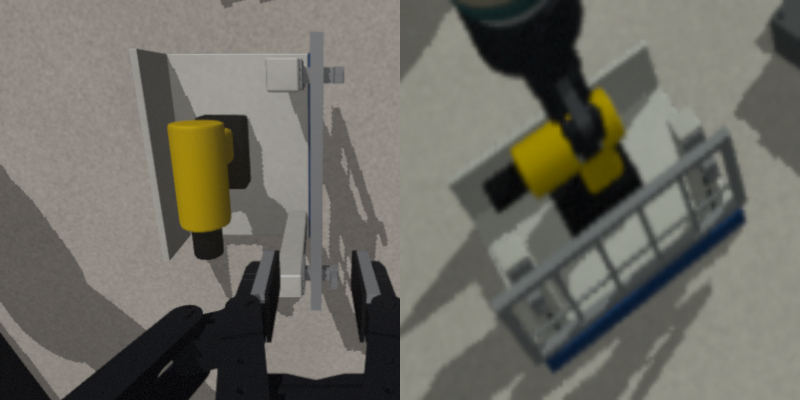

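The picture shows the guard hanging level and upright on both hooks: tips at (335,75) and (325,272) in the left half, and both hooks through the openings in the right half. The drill is untouched and the gripper is clear. Handing in.

```bash
python3 -c "
from station import ctrl; print(ctrl.sign_off())"
```

```text
the job is handed in; nothing more can be done
None
```

I swung the isolator handle to off, then lifted the 240 mm guard out of its stand and hung it on the bay's two hooks. I let go only once it was seated, and handed in at about 19.5 s of the 69 s allowed.

**Handle:** it points at 4.6–5.3° in the last checks, against about 5.1° for the box, so its hole is within about 1 mm of the hasp hole.

**Guard:** the bar's top is at 170–171 mm all along (seated would be 170). Its middle is within about 1 mm of the seat in x and within about 2 mm in y. The bar is parallel to the bay within about 0.5°, and it hangs upright through both hooks. Before release the hooks carried about 15 N.

**Other objects:** the drill looked untouched in the final image. I did not measure the carton and flask again, but nothing passed near them.

No check failed. One early estimate disagreed: the first deck outline put the seat 5–9 mm further forward than the uprights and hook tips did. I used the uprights and hook tips, and a close view from the wrist camera agreed with them.

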